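# Line the kitchen canisters up by height in the divided tray

## Task

Put the four storage canisters away in the divided bamboo tray, one standing upright in each bay, lined up by height: the tallest in the bay beside the bowl of lemons, stepping down to the shortest in the bay at the salt pot's end. Set each one down gently, they are ceramic, and leave the fruit bowl, salt pot, pepper mill and espresso cup where they are.

Things in the scene. Friction and masses are not known exactly. Their poses are not given: they have to be found in the camera images.
- canister_navy: Loose round ceramic storage canister, very dark navy glaze, flat bamboo lid that stays on (sealed, never opened). Diameter 62 mm, height 170 mm with lid; glazed wall straight from the foot to 156 mm up, above it the lid, 14 mm high and 54 mm across. Origin at the centre of its underside, z up its axis. The tallest of the four; about 0.46 kg.
- canister_blue: Loose round ceramic storage canister, strong mid-blue glaze, flat bamboo lid that stays on (sealed, never opened). Diameter 58 mm, height 140 mm with lid; glazed wall straight from the foot to 126 mm up, above it the lid, 14 mm high and 50 mm across. Origin at the centre of its underside, z up its axis. About 0.36 kg.
- canister_pale: Loose round ceramic storage canister, pale sky-blue glaze, flat bamboo lid that stays on (sealed, never opened). Diameter 54 mm, height 110 mm with lid; glazed wall straight from the foot to 96 mm up, above it the lid, 14 mm high and 46 mm across. Origin at the centre of its underside, z up its axis. About 0.26 kg.
- canister_white: Loose round ceramic storage canister, off-white glaze, flat bamboo lid that stays on (sealed, never opened). Diameter 50 mm, height 80 mm with lid; glazed wall straight from the foot to 66 mm up, above it the lid, 14 mm high and 42 mm across. Origin at the centre of its underside, z up its axis. The shortest; about 0.18 kg. All canister masses vary by up to 30 % or so.
- tray: Low bamboo tray fixed to the counter beyond the canisters: 342 mm along its y axis (roughly the robot's y), 90 mm along x, 26 mm high. Four equal square bays in a row, open on top, 78 mm wide inside, walls 6 mm thick, floor 8 mm above the counter. Origin at the centre of its underside; bay centres at x = 0, y = +126, +42, -42, -126 mm.
- fruit_bowl: White ceramic bowl of four yellow lemons (one loose piece), 130 mm across, 90 mm high. Stands just off one end of the tray, about 265 mm from its middle, at the left (+y) end or the right, differing from start to start. The tallest canister goes at this end. Origin at the centre of its underside.
- salt_pot: Terracotta salt pot with dark wooden lid and knob (loose), 84 mm across, 76 mm high. Stands off the other end of the tray. Origin at the centre of its underside. To be left where it is.
- pepper_mill: Turned dark-wood pepper mill (loose), 56 mm across, 158 mm high, out to one side of the canisters. Origin at the centre of its underside. To be left where it is.
- espresso_cup: Yellow espresso cup on a yellow saucer 116 mm across (one loose piece), 66 mm high, out to the other side. Origin at the centre of its underside. To be left where it is.
There are look-alikes about, which are no part of the job. What is shaped like the canister_pale but green is not meant. Leave any yellow look-alike of the canister_navy alone.

How it is judged:
By the outcome, as a careful person would: the job done as asked, in the order asked, and still so for the second after the job is handed in, with the robot touching nothing.
It also fails if it takes over 125 s, if anything falls off the work surface, if the arm or the gripper's body presses on something with over 40 N, if the wrist force passes 120 N, or if a joint passes its speed limit or range.

## Robot

A 6-joint arm with a two-finger parallel gripper is mounted at the origin on the work surface. World frame = base frame: x ahead of the robot, y to its left, z up, the work surface at z = 0. Lengths are in mm, angles in degrees, forces in N, time in s.
With the tool pointing down it reaches from about 350 to 975 mm from the base axis. Payload 17.4 kg.
Tool frame: the origin (TCP) lies between the finger pads; the fingertips stand 17 mm ahead of it and the grasp point (between the pads) lies 2 mm behind it; z points along the fingers, x is the direction in which the jaws open and shut, and the axes are right-handed (so a half turn about z gives the same grasp; the last joint's range is limited). The gripper opens to 85 mm and grips with 20 to 120 N. Pads are 22 mm wide; open, the fingers measure 114 mm over their backs; the gripper's body (76 mm by 85 mm) begins 54 mm behind the grasp point. The pads swing forward as they close: fully open they stand 13 mm farther back than shut.
Start: joints at [-74.702, 6.646, 82.598, -0, 90.757, -2.166], TCP at [202.56, -643.896, 248.303] pointing down, gripper open.
Joint ranges: [-162.19, 162.19], [-47.58, 125.68], [4.15, 143.07], [-65.23, 245.23], [0.69, 171.88], [-170.13, 170.13]. Speed limits (degrees/s): [108.29, 108.29, 127.2, 180, 180, 180].

## Interface

Orientations are given as a 3x3 rotation matrix whose columns are the frame's x, y, z axes.
In Python, from cell import get_state, get_image, hand_in gives the robot as it stands. The module is installed in compiled form; this text tells all that it offers.
- The arm moves only by the tool drive_tool, never from a script. Its argument "targets" is a list of rows, each an object of numbers: "x", "y", "z": the shift along the tool's x, y, z as a fraction of full scale; "roll": the turn about the tool's z as a fraction of full scale; "fingers": the gripper's target within -1 to 1 (fully open at 1, half-way at 0, shut at -1). A call has 1 to 5 rows; each row is the pose to reach, as a shift and turn from the pose commanded when the call began, along the tool's axes at that moment, turning the shorter way round; what a row does not reach only later rows make up. Full scale, the value 1, is 10 cm for a shift and 180 degrees for a turn. A row lasts 1/10 s, in which the tool goes at most 50 mm and 8.59 degrees, less where a joint would pass 70% of its speed; a pose out of reach is approached as far as the arm can. A call with a number of a shift or a turn outside -1 to 1 is refused whole. A call with a gripper value outside its range is refused whole. The fingers move at their own pace and stop on an object; "squeeze" is the grip in N (left out, the last holds). Time passes only in rows, so rows that repeat a pose let the fingers close. It gives the time, the measured TCP pose, the force and the opening at its end, in the units of the state.
- get_state(): the state, without advancing time (a new reading comes with each control period).
- get_image(name): name is "side" or "top"; returns a dict with "image" (420x560x3 uint8, blue, green, red), "depth" (420x560 float32, mm along the optical axis (not along the pixel's ray), 0 where there is no reading), "camera_matrix" (3x3 intrinsics, pixels), "view" (4x4, takes a point from world to camera coordinates). Camera axes: x right, y down, z forward; pixel columns grow to the right and rows downward; lengths in mm; the calibration is good to about 2 mm. A picture is of the moment at which its call begins.
- hand_in(): hands the job in, once; it reports no verdict.
The state is a dict: "time_s": time; "joint_positions": joint angles; "qvel": joint speeds; "joint_torque": joint torques, N m; "tool_pos": TCP position; "eef_rot": TCP orientation; "force": force on the tool from outside, world axes, zero at the start; "moment": the same for the moment, N m; "gripper_width": finger opening in mm.
Only numpy, scipy, OpenCV 4.12 (cv2) and the standard library are available. Lean on these libraries where they do the work, as an engineer would, in place of code of your own. Each camera call takes 0.05 s, during which the arm holds its last target. There are 200 camera calls.

## Working session

There is one attempt and no reset: what is moved stays moved. The work goes in short steps, Python scripts to look and compute and a tool call to move; the robot and the scene stay as the last step left them, time stands still between calls to the robot, and variables do not carry over. Pictures are saved under pics/ and viewed, about 12 in all and at most 16, crops included, and the job is handed in when it is done.

Besides the shell and the picture viewer there is one more tool, called after "Call:" as name(argument=value, ...), one argument or row to a line, values as JSON. drive_tool: Moves the arm, as the interface text tells. Shift numbers are shares of 10 cm and turn numbers shares of 180 degrees, none past 1 either way. Its arguments: {"type":"object","properties":{"targets":{"type":"array","items":{"type":"object","properties":{"x":{"type":"number","minimum":-1,"maximum":1},"y":{"type":"number","minimum":-1,"maximum":1},"z":{"type":"number","minimum":-1,"maximum":1},"roll":{"type":"number","minimum":-1,"maximum":1},"fingers":{"type":"number"}}}},"squeeze":{"type":"number"}},"required":["targets"]}

```bash
mkdir -p pics; cat > h.py <<'E'
import numpy as np, cv2
from cell import get_state, get_image, hand_in
def look(name, fn=None):
    d=get_image(name)
    if fn: cv2.imwrite('pics/'+fn,d['image'])
    return d
def pts(d):
    K=d['camera_matrix'];T=np.linalg.inv(d['view']);z=d['depth']
    v,u=np.mgrid[:z.shape[0],:z.shape[1]]
    c=np.stack([(u-K[0,2])/K[0,0]*z,(v-K[1,2])/K[1,1]*z,z,np.ones_like(z)],-1)
    return (c@T.T)[...,:3]
E
python3 - <<'E'
from h import *
for n in('top','side'):
    d=look(n,n+'0.png'); np.savez(n+'0.npz',**d)
    print(n,d['camera_matrix'].round(1).tolist(),np.linalg.inv(d['view']).round(2).tolist())
print(get_state())
E
```

```text
top [[499.2, 0.0, 276.6], [0.0, 499.2, 209.5], [0.0, 0.0, 1.0]] [[-0.02, -0.99, 0.1, 387.31], [-1.0, 0.02, -0.0, 17.87], [0.0, -0.1, -1.0, 1484.45], [0.0, 0.0, 0.0, 1.0]]
side [[392.0, 0.0, 280.2], [0.0, 392.0, 209.2], [0.0, 0.0, 1.0]] [[1.0, -0.03, 0.05, 469.95], [-0.06, -0.51, 0.86, -812.51], [0.01, -0.86, -0.52, 521.54], [0.0, 0.0, 0.0, 1.0]]
{'time_s': 0.1, 'joint_positions': array([-7.47026857e+01,  6.67205760e+00,  8.26323033e+01,  1.95087421e-04,
        9.07569818e+01, -2.16528044e+00]), 'qvel': array([ 0.02932112, -0.11458636, -0.12025321, -0.02935982,  0.02414773,
        0.04181491]), 'joint_torque': array([ 2.48684955e-04, -7.33667636e+01, -6.33787537e+01, -3.46250499e-05,
        5.37508575e-03,  7.26459029e-05]), 'tool_pos': array([ 202.51275105, -643.7408369 ,  247.62380275]), 'eef_rot': array([[ 3.00082998e-01, -9.53913055e-01, -2.79178247e-04],
       [-9.53912496e-01, -3.00083125e-01,  1.03359648e-03],
       [-1.06973785e-03, -4.38531113e-05, -9.99999427e-01]]), 'force': array([-0.47703606,  0.5339504 ,  0.15970741]), 'moment': array([-0.01548524, -0.00625947, -0.01274587]), 'gripper_width': 85.38688680297992}
```

View pics/top0.png

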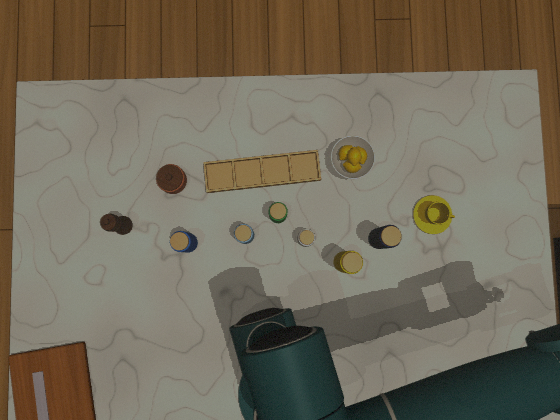

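View pics/side0.png

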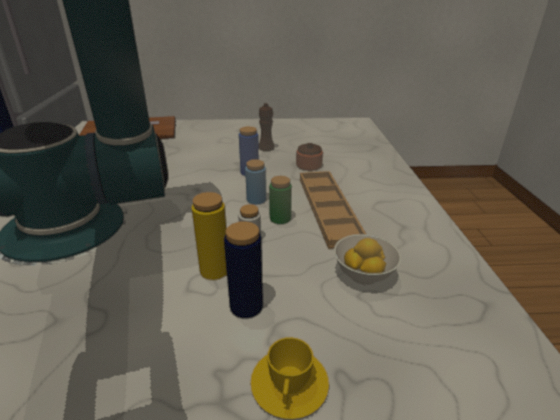

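The top view shows navy (388,237), blue (180,242), pale (244,232) and white (306,237). The look-alikes are green (277,211) and yellow (350,261). The tray centre is about (262,171), with the bowl at its right (−y) end at (352,157) and the salt pot at the left (171,178). So navy goes in the −y bay.

```bash
python3 - <<'E'
from h import *
d=dict(np.load('top0.npz'));P=pts(d);hsv=cv2.cvtColor(d['image'],cv2.COLOR_BGR2HSV)
H={'navy':(388,237,170),'blue':(180,242,140),'pale':(244,232,110),'white':(306,237,80),'green':(277,211,110),'yellow':(350,261,170)}
K=d['camera_matrix'];T=np.linalg.inv(d['view'])
def ray(u,v,h):
    r=T[:3,:3]@np.linalg.inv(K)@[u,v,1];return T[:3,3]+r*(h-T[2,3])/r[2]
lo,hi=(8,70,60),(24,200,255)
m=cv2.inRange(hsv,lo,hi)
for n,(u,v,h) in H.items():
    w=np.zeros_like(m);w[v-17:v+18,u-17:u+18]=1
    zz=P[...,2];k=(w>0)&(abs(zz-h)<8)
    q=P[k]; 
    (c,r)=cv2.minEnclosingCircle(np.argwhere(k)[:,::-1].astype(np.float32))
    mm=((m>0)&k); ys,xs=np.nonzero(mm)
    print(n,k.sum(),'z',np.median(q[:,2]).round(1),'circ',ray(*c,h).round(1),'diam',round(2*r/K[0,0]*(1484-h),1),'mean',q[:,:2].mean(0).round(1),'lidcol',ray(xs.mean(),ys.mean(),h).round(1) if len(xs) else None)
# tray
w=np.zeros_like(m);w[135:205,195:328]=1
k=((P[...,2]>15)&(P[...,2]<40)&(w>0)).astype(np.uint8)
k=((m>0)&(w>0)).astype(np.uint8)
c=max(cv2.findContours(k,0,2)[0],key=cv2.contourArea)
r=cv2.minAreaRect(c);b=cv2.boxPoints(r);B=np.array([ray(*p,26) for p in b])
print('tray',B.round(1).tolist(),B.mean(0),[np.linalg.norm(B[i]-B[i-1]).round(1) for i in range(4)])
im=cv2.resize(d['image'][130:280,90:460],None,fx=2.1,fy=2.1,interpolation=cv2.INTER_CUBIC)
im=cv2.convertScaleAbs(im,alpha=1.5,beta=10);cv2.imwrite('pics/crop1.png',im)
for n,(u,v) in {'bowl':(352,157),'salt':(171,178),'mill':(109,223),'cup':(433,214)}.items(): print(n,ray(u,v,60).round())
E
```

```text
navy 333 z 170.6 circ [ 439.1 -283.9  170. ] diam 56.8 mean [ 440.1 -285.1] lidcol [ 440.1 -285.7  170. ]
blue 274 z 140.8 circ [440.8 276.6 140. ] diam 52.0 mean [441.2 277.4] lidcol [441.4 277.6 140. ]
pale 212 z 110.6 circ [459.6 109.4 110. ] diam 47.0 mean [460.5 108.2] lidcol [460.6 107.9 110. ]
white 172 z 80.6 circ [443.1 -68.1  80. ] diam 45.5 mean [445.1 -69. ] lidcol [445.7 -69.2  80. ]
green 210 z 110.7 circ [516.8   9.1 110. ] diam 49.0 mean [518.8  10.2] lidcol [519.1  10.3 110. ]
yellow 335 z 170.5 circ [ 373.4 -178.6  170. ] diam 58.9 mean [ 373.9 -180.2] lidcol [ 374.  -180.3  170. ]
tray [[678.2, 228.8, 26.0], [707.8, -113.9, 26.0], [614.0, -120.8, 26.0], [584.9, 219.8, 26.0]] [646.19964015  53.46889727  26.        ] [np.float64(93.8), np.float64(344.0), np.float64(94.1), np.float64(341.8)]
bowl [ 675. -210.   60.]
salt [626. 315.  60.]
mill [500. 492.  60.]
cup [ 503. -435.   60.]
```

View pics/crop1.png

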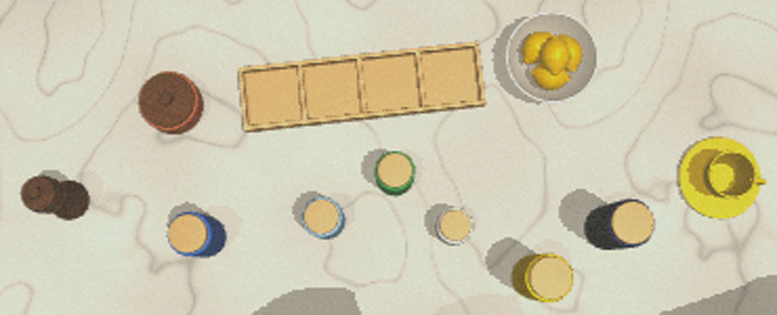

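Crop confirms it: green and yellow decoys are distinct, and white/pale are as named. I'll place the shortest first, so the gripper body always clears the neighbours. First I roll the jaws to lie along the tray's x axis while travelling.

Call:
drive_tool(
  targets=[
    {"x":-0.2,"y":-0.1,"roll":-0.045,"fingers":1},
    {"x":-0.4,"y":-0.2,"roll":-0.09,"fingers":1},
    {"x":-0.6,"y":-0.3,"roll":-0.135,"fingers":1},
    {"x":-0.8,"y":-0.4,"roll":-0.18,"fingers":1},
    {"x":-1,"y":-0.5,"roll":-0.22,"fingers":1},
  ],
  squeeze=30,
)

```text
invalid input
```

Call:
drive_tool(
  targets=[
    {"x":-0.2,"y":-0.2,"roll":-0.045},
    {"x":-0.4,"y":-0.4,"roll":-0.09},
    {"x":-0.6,"y":-0.6,"roll":-0.135},
    {"x":-0.8,"y":-0.8,"roll":-0.18},
    {"x":-1,"y":-1,"roll":-0.21},
  ],
)

```text
invalid input
```

```bash
cat >> h.py <<'E'
def go(x,y,z):
    s=get_state();R=s['eef_rot'];t=R.T@(np.array([x,y,z])-s['tool_pos'])/100
    print('t',s['time_s'],'pos',s['tool_pos'].round(1),'yaw',np.degrees(np.arctan2(R[1,0],R[0,0])).round(2),'w',round(s['gripper_width'],1),'F',s['force'].round(1),'shift',t.round(3))
E
python3 -c "
from h import *
go(445.5,-69,248)"
```

```text
t 0.1 pos [ 202.5 -643.7  247.6] yaw -72.54 w 85.4 F [-0.5  0.5  0.2] shift [-4.753e+00 -4.043e+00  2.000e-03]
```

Call:
drive_tool(
  targets=[
    {"x":-0.2,"y":-0.1,"z":0,"roll":-0.045,"fingers":1},
    {"x":-0.4,"y":-0.2,"z":0,"roll":-0.09,"fingers":1},
    {"x":-0.6,"y":-0.3,"z":0,"roll":-0.135,"fingers":1},
    {"x":-0.8,"y":-0.4,"z":0,"roll":-0.18,"fingers":1},
    {"x":-1,"y":-0.5,"z":0,"roll":-0.22,"fingers":1},
  ],
  squeeze=30,
)

```text
time_s: 0.6
tool_pos: [220.3, -532.5, 247.9]
eef_rot: [[0.842, -0.539, -0.0], [-0.539, -0.842, 0.001], [-0.0, -0.0, -1.0]]
force: [1.1, -0.8, 0.5]
gripper_width: 85.5
```

Call:
drive_tool(
  targets=[
    {"x":0,"y":-0.25,"z":0,"roll":-0.045,"fingers":1},
    {"x":0,"y":-0.5,"z":0,"roll":-0.09,"fingers":1},
    {"x":0,"y":-0.75,"z":0,"roll":-0.135,"fingers":1},
    {"x":0,"y":-1,"z":0,"roll":-0.18,"fingers":1},
    {"x":0,"y":-1,"z":0,"roll":-0.21,"fingers":1},
  ],
)

```text
time_s: 1.1
tool_pos: [275.8, -447.7, 248.4]
eef_rot: [[0.996, 0.092, 0.0], [0.092, -0.996, 0.0], [0.0, -0.0, -1.0]]
force: [-0.4, -0.2, 0.5]
gripper_width: 85.3
```

```bash
python3 -c "
from h import *
go(445.5,-69,248)"
```

```text
t 1.1 pos [ 275.8 -447.7  248.4] yaw 5.29 w 85.3 F [-0.4 -0.2  0.5] shift [ 2.039 -3.614  0.005]
```

Call:
drive_tool(
  targets=[
    {"x":0.17,"y":-0.3,"z":0,"roll":0,"fingers":1},
    {"x":0.34,"y":-0.6,"z":0,"roll":0,"fingers":1},
    {"x":0.51,"y":-0.9,"z":0,"roll":0,"fingers":1},
  ],
)

```text
time_s: 1.4
tool_pos: [318.0, -354.4, 247.9]
eef_rot: [[0.996, 0.084, -0.0], [0.084, -0.996, 0.001], [-0.0, -0.001, -1.0]]
force: [1.0, 0.1, -0.4]
gripper_width: 85.0
```

Call:
drive_tool(
  targets=[
    {"x":0.17,"y":-0.3,"z":0,"roll":0,"fingers":1},
    {"x":0.34,"y":-0.6,"z":0,"roll":0,"fingers":1},
    {"x":0.51,"y":-0.9,"z":0,"roll":0,"fingers":1},
  ],
)

```text
time_s: 1.7
tool_pos: [361.2, -260.2, 248.1]
eef_rot: [[0.996, 0.085, -0.0], [0.085, -0.996, 0.0], [-0.0, -0.0, -1.0]]
force: [-0.2, 0.3, 0.0]
gripper_width: 85.4
```

Call:
drive_tool(
  targets=[
    {"x":0.17,"y":-0.3,"z":0,"roll":0,"fingers":1},
    {"x":0.34,"y":-0.6,"z":0,"roll":0,"fingers":1},
    {"x":0.51,"y":-0.9,"z":0,"roll":0,"fingers":1},
  ],
)

```text
time_s: 2.0
tool_pos: [404.4, -166.2, 248.2]
eef_rot: [[0.996, 0.085, 0.0], [0.085, -0.996, -0.0], [0.0, 0.0, -1.0]]
force: [0.2, -0.2, 0.7]
gripper_width: 85.6
```

Call:
drive_tool(
  targets=[
    {"x":0.17,"y":-0.3,"z":0,"roll":0,"fingers":1},
    {"x":0.34,"y":-0.6,"z":0,"roll":0,"fingers":1},
    {"x":0.51,"y":-0.91,"z":0,"roll":0,"fingers":1},
    {"x":0.51,"y":-0.91,"z":0,"roll":0,"fingers":1},
    {"x":0.51,"y":-0.91,"z":0,"roll":0,"fingers":1},
  ],
)

```text
time_s: 2.5
tool_pos: [447.3, -72.1, 248.0]
eef_rot: [[0.996, 0.087, -0.001], [0.087, -0.996, -0.0], [-0.001, -0.0, -1.0]]
force: [0.1, 0.3, -0.2]
gripper_width: 85.2
```

```bash
python3 -c "
from h import *
go(445.5,-69,42)
d=look('side','side1.png')"
```

```text
t 2.5 pos [447.3 -72.1 248. ] yaw 4.97 w 85.2 F [ 0.1  0.3 -0.2] shift [-0.013 -0.033  2.06 ]
```

View pics/side1.png

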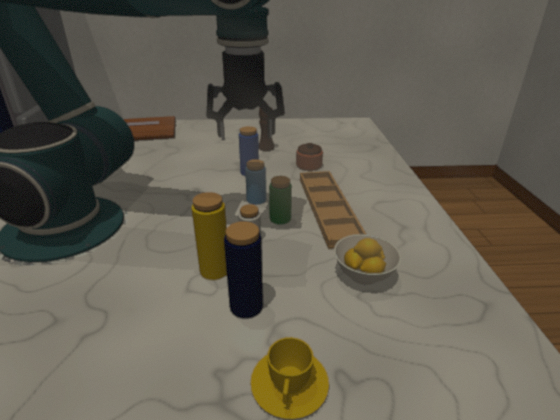

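Side view: the open gripper (245,110) hangs above white (249,212) with a clear drop. I'll correct the offset, descend and grasp.

Call:
drive_tool(
  targets=[
    {"x":-0.01,"y":-0.03,"z":0.3,"roll":0,"fingers":1},
    {"x":-0.01,"y":-0.03,"z":0.6,"roll":0,"fingers":1},
    {"x":-0.01,"y":-0.03,"z":0.9,"roll":0,"fingers":1},
  ],
)

```text
time_s: 2.85
tool_pos: [445.6, -70.7, 157.3]
eef_rot: [[0.997, 0.083, 0.001], [0.083, -0.997, -0.0], [0.0, 0.0, -1.0]]
force: [0.2, -0.9, 0.2]
gripper_width: 85.4
```

Call:
drive_tool(
  targets=[
    {"x":0,"y":0,"z":0.25,"roll":0,"fingers":1},
    {"x":0,"y":0,"z":0.5,"roll":0,"fingers":1},
    {"x":0,"y":0,"z":0.7,"roll":0,"fingers":1},
    {"x":0,"y":0,"z":0.85,"roll":0,"fingers":1},
    {"x":0,"y":0,"z":0.95,"roll":0,"fingers":1},
  ],
)

```text
time_s: 3.35
tool_pos: [445.6, -70.4, 62.3]
eef_rot: [[0.997, 0.084, -0.001], [0.084, -0.997, 0.0], [-0.001, -0.0, -1.0]]
force: [0.1, 0.4, 0.2]
gripper_width: 85.4
```

Call:
drive_tool(
  targets=[
    {"x":0,"y":0,"z":0.1,"roll":0,"fingers":1},
    {"x":0,"y":0,"z":0.21,"roll":0,"fingers":1},
    {"x":0,"y":0,"z":0.21,"roll":0,"fingers":0.5},
    {"x":0,"y":0,"z":0.21,"roll":0,"fingers":0},
    {"x":0,"y":0,"z":0.21,"roll":0,"fingers":-0.5},
  ],
  squeeze=30,
)

```text
time_s: 3.85
tool_pos: [446.5, -69.7, 43.0]
eef_rot: [[0.996, 0.085, 0.001], [0.085, -0.996, -0.0], [0.001, 0.0, -1.0]]
force: [1.0, 0.5, -1.1]
gripper_width: 49.3
```

Call:
drive_tool(
  targets=[
    {"x":0,"y":0,"z":0,"roll":0,"fingers":-0.5},
    {"x":0,"y":0,"z":0,"roll":0,"fingers":-0.5},
    {"x":0,"y":0,"z":0,"roll":0,"fingers":-0.5},
    {"x":0,"y":0,"z":0,"roll":0,"fingers":-0.5},
  ],
)

```text
time_s: 4.25
tool_pos: [446.4, -69.7, 43.0]
eef_rot: [[0.996, 0.085, 0.001], [0.085, -0.996, -0.0], [0.001, 0.0, -1.0]]
force: [-1.2, 0.4, 6.5]
gripper_width: 49.4
```

Call:
drive_tool(
  targets=[
    {"x":0,"y":0,"z":-0.1,"roll":0,"fingers":-0.5},
    {"x":0,"y":0,"z":-0.3,"roll":0,"fingers":-0.5},
    {"x":0,"y":0,"z":-0.55,"roll":0,"fingers":-0.5},
    {"x":0,"y":0,"z":-0.8,"roll":0,"fingers":-0.5},
  ],
)

```text
time_s: 4.65
tool_pos: [445.7, -69.6, 123.5]
eef_rot: [[0.996, 0.085, -0.001], [0.085, -0.996, 0.0], [-0.001, -0.0, -1.0]]
force: [0.6, 0.1, -0.7]
gripper_width: 49.3
```

Call:
drive_tool(
  targets=[
    {"x":0,"y":0,"z":-0.25,"roll":0,"fingers":-0.5},
    {"x":0,"y":0,"z":-0.5,"roll":0,"fingers":-0.5},
    {"x":0,"y":0,"z":-0.7,"roll":0,"fingers":-0.5},
    {"x":0,"y":0,"z":-0.8,"roll":0,"fingers":-0.5},
  ],
)

```text
time_s: 5.05
tool_pos: [446.2, -69.7, 204.5]
eef_rot: [[0.996, 0.085, 0.002], [0.085, -0.996, -0.0], [0.002, 0.001, -1.0]]
force: [0.5, -0.2, -1.3]
gripper_width: 49.3
```

Call:
drive_tool(
  targets=[
    {"x":0.1,"y":-0.11,"z":0,"roll":0,"fingers":-0.5},
    {"x":0.25,"y":-0.27,"z":0,"roll":0,"fingers":-0.5},
    {"x":0.4,"y":-0.44,"z":0,"roll":0,"fingers":-0.5},
    {"x":0.55,"y":-0.6,"z":0,"roll":0,"fingers":-0.5},
    {"x":0.7,"y":-0.77,"z":0,"roll":0,"fingers":-0.5},
  ],
)

```text
time_s: 5.55
tool_pos: [509.6, 14.5, 200.9]
eef_rot: [[0.996, 0.085, -0.002], [0.085, -0.996, 0.0], [-0.002, -0.0, -1.0]]
force: [-0.2, 0.0, -0.8]
gripper_width: 49.2
```

Call:
drive_tool(
  targets=[
    {"x":0.17,"y":-0.19,"z":0,"roll":0,"fingers":-0.5},
    {"x":0.35,"y":-0.38,"z":0,"roll":0,"fingers":-0.5},
    {"x":0.52,"y":-0.57,"z":0,"roll":0,"fingers":-0.5},
    {"x":0.7,"y":-0.77,"z":0,"roll":0,"fingers":-0.5},
  ],
)

```text
time_s: 5.95
tool_pos: [572.8, 97.4, 200.7]
eef_rot: [[0.996, 0.085, -0.002], [0.085, -0.996, -0.0], [-0.002, -0.0, -1.0]]
force: [-0.2, -0.0, -1.5]
gripper_width: 49.2
```

Call:
drive_tool(
  targets=[
    {"x":0.17,"y":-0.19,"z":0,"roll":0,"fingers":-0.5},
    {"x":0.35,"y":-0.38,"z":0,"roll":0,"fingers":-0.5},
    {"x":0.5,"y":-0.55,"z":0,"roll":0,"fingers":-0.5},
    {"x":0.62,"y":-0.68,"z":0,"roll":0,"fingers":-0.5},
    {"x":0.7,"y":-0.77,"z":0,"roll":0,"fingers":-0.5},
  ],
)

```text
time_s: 6.45
tool_pos: [635.9, 180.1, 200.4]
eef_rot: [[0.996, 0.086, -0.002], [0.086, -0.996, -0.0], [-0.002, 0.0, -1.0]]
force: [-0.6, 0.5, -2.1]
gripper_width: 49.2
```

```bash
python3 - <<'E'
from h import *
d=dict(np.load('top0.npz'));P=pts(d)
w=np.zeros(P.shape[:2],bool);w[135:205,195:328]=1
for lo,hi in((20,30),(5,12)):
    k=w&(P[...,2]>lo)&(P[...,2]<hi);q=P[k][:,:2].astype(np.float32)
    c,s,a=cv2.minAreaRect(q);print(lo,k.sum(),np.array(c).round(1),np.array(s).round(1),round(a,2))
# bay floors by separate blobs
k=(w&(P[...,2]>4)&(P[...,2]<15)).astype(np.uint8)
n,l,st,ce=cv2.connectedComponentsWithStats(k,connectivity=4)
for i in range(1,n):
    if st[i,4]>100:
        q=P[l==i][:,:2].astype(np.float32);c,s,a=cv2.minAreaRect(q);print(np.array(c).round(1),np.array(s).round(1),round(a,1))
go(637.2,179,120)
go(637.2,179,55)
d=look('side','side2.png');im=d['image'][100:300,180:440]
cv2.imwrite('pics/side2c.png',cv2.resize(im,None,fx=2.5,fy=2.5))
E
```

```text
20 708 [647.6  53.6] [ 91.5 342.6] 4.98
5 2510 [654.6  56.1] [396.7 210.3] 88.62
[660.5 -72.4] [76.2 77.4] 5.0
[653.3  11.9] [76.6 77.9] 4.7
[646.  96.] [76.1 77.8] 5.4
[638.6 180.3] [75.9 77.7] 5.6
t 6.45 pos [635.9 180.1 200.4] yaw 4.91 w 49.2 F [-0.6  0.5 -2.1] shift [0.014 0.012 0.804]
t 6.45 pos [635.9 180.1 200.4] yaw 4.91 w 49.2 F [-0.6  0.5 -2.1] shift [0.016 0.012 1.454]
```

View pics/side2c.png

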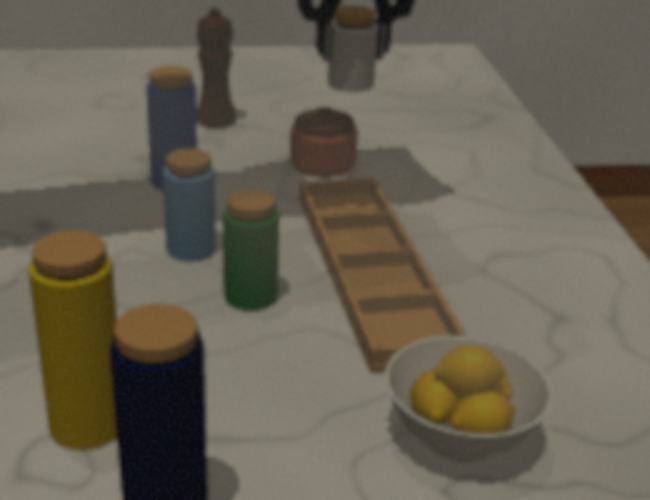

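The tray centre agrees in two measures: (648,53.5) and (647.6,53.6). White hangs upright in the jaws at crop (352,50). Lowering.

Call:
drive_tool(
  targets=[
    {"x":0.01,"y":0.01,"z":0.2,"roll":0,"fingers":-0.5},
    {"x":0.01,"y":0.01,"z":0.45,"roll":0,"fingers":-0.5},
    {"x":0.01,"y":0.01,"z":0.65,"roll":0,"fingers":-0.5},
    {"x":0.01,"y":0.01,"z":0.85,"roll":0,"fingers":-0.5},
    {"x":0.01,"y":0.01,"z":1,"roll":0,"fingers":-0.5},
  ],
)

```text
time_s: 7.0
tool_pos: [636.0, 177.2, 100.3]
eef_rot: [[0.996, 0.085, -0.002], [0.085, -0.996, -0.0], [-0.002, 0.0, -1.0]]
force: [0.3, -0.2, -1.0]
gripper_width: 49.4
```

Call:
drive_tool(
  targets=[
    {"x":0,"y":0,"z":0.12,"roll":0,"fingers":-0.5},
    {"x":0,"y":0,"z":0.24,"roll":0,"fingers":-0.5},
    {"x":0,"y":0,"z":0.34,"roll":0,"fingers":-0.5},
    {"x":0,"y":0,"z":0.41,"roll":0,"fingers":-0.5},
    {"x":0,"y":0,"z":0.44,"roll":0,"fingers":-0.5},
  ],
)

```text
time_s: 7.5
tool_pos: [636.7, 177.4, 57.7]
eef_rot: [[0.996, 0.085, -0.0], [0.085, -0.996, -0.0], [-0.0, 0.0, -1.0]]
force: [-0.4, -0.5, -1.9]
gripper_width: 49.3
```

Call:
drive_tool(
  targets=[
    {"x":0,"y":0,"z":0.01,"roll":0,"fingers":-0.5},
    {"x":0,"y":0,"z":0.02,"roll":0,"fingers":-0.5},
    {"x":0,"y":0,"z":0.03,"roll":0,"fingers":-0.5},
    {"x":0,"y":0,"z":0.04,"roll":0,"fingers":-0.5},
  ],
)

```text
time_s: 7.9
tool_pos: [636.9, 177.4, 54.6]
eef_rot: [[0.996, 0.085, 0.001], [0.085, -0.996, 0.0], [0.001, -0.0, -1.0]]
force: [1.1, -0.5, -0.3]
gripper_width: 49.5
```

Call:
drive_tool(
  targets=[
    {"x":0,"y":0,"z":0.01,"roll":0,"fingers":-0.5},
    {"x":0,"y":0,"z":0.02,"roll":0,"fingers":-0.5},
    {"x":0,"y":0,"z":0.02,"roll":0,"fingers":-0.5},
  ],
)

```text
time_s: 8.2
tool_pos: [636.7, 177.4, 52.2]
eef_rot: [[0.996, 0.085, -0.0], [0.085, -0.996, -0.0], [-0.0, 0.0, -1.0]]
force: [-0.6, -0.2, -2.7]
gripper_width: 49.3
```

Call:
drive_tool(
  targets=[
    {"x":0,"y":0,"z":0.01,"roll":0,"fingers":-0.5},
    {"x":0,"y":0,"z":0.01,"roll":0,"fingers":-0.5},
  ],
)

```text
time_s: 8.4
tool_pos: [636.7, 177.4, 51.1]
eef_rot: [[0.996, 0.085, -0.0], [0.085, -0.996, -0.0], [-0.0, 0.0, -1.0]]
force: [0.6, -0.4, -2.2]
gripper_width: 49.5
```

Call:
drive_tool(
  targets=[
    {"x":0,"y":0,"z":0.01,"roll":0,"fingers":-0.5},
    {"x":0,"y":0,"z":0.01,"roll":0,"fingers":-0.5},
  ],
)

```text
time_s: 8.6
tool_pos: [636.9, 177.4, 51.0]
eef_rot: [[0.996, 0.085, 0.0], [0.085, -0.996, 0.0], [0.0, -0.0, -1.0]]
force: [-3.6, -1.0, 5.0]
gripper_width: 49.6
```

Call:
drive_tool(
  targets=[
    {"x":0,"y":0,"z":0.005,"roll":0,"fingers":-0.5},
    {"x":0,"y":0,"z":0.005,"roll":0,"fingers":-0.5},
  ],
)

```text
time_s: 8.8
tool_pos: [636.9, 177.4, 51.0]
eef_rot: [[0.996, 0.085, 0.0], [0.085, -0.996, 0.0], [0.0, -0.0, -1.0]]
force: [-5.7, -1.7, 10.0]
gripper_width: 49.4
```

Contact at the predicted height (8 mm floor). Releasing, then up and across to pale.

Call:
drive_tool(
  targets=[
    {"x":0,"y":0,"z":0,"roll":0,"fingers":0.25},
    {"x":0,"y":0,"z":0,"roll":0,"fingers":0.4},
    {"x":0,"y":0,"z":0,"roll":0,"fingers":0.7},
    {"x":0,"y":0,"z":0,"roll":0,"fingers":1},
    {"x":0,"y":0,"z":0,"roll":0,"fingers":1},
  ],
)

```text
time_s: 9.3
tool_pos: [636.8, 177.4, 49.7]
eef_rot: [[0.996, 0.085, -0.0], [0.085, -0.996, -0.0], [-0.0, -0.0, -1.0]]
force: [0.9, 0.5, 0.1]
gripper_width: 85.4
```

Call:
drive_tool(
  targets=[
    {"x":0,"y":0,"z":-0.1,"roll":0,"fingers":1},
    {"x":0,"y":0,"z":-0.3,"roll":0,"fingers":1},
    {"x":0,"y":0,"z":-0.6,"roll":0,"fingers":1},
    {"x":0,"y":0,"z":-0.9,"roll":0,"fingers":1},
  ],
)

```text
time_s: 9.7
tool_pos: [636.6, 177.4, 141.4]
eef_rot: [[0.996, 0.085, -0.0], [0.085, -0.996, -0.0], [-0.0, 0.0, -1.0]]
force: [0.3, -0.6, 0.5]
gripper_width: 85.7
```

Call:
drive_tool(
  targets=[
    {"x":-0.2,"y":0.07,"z":-0.15,"roll":0,"fingers":1},
    {"x":-0.45,"y":0.14,"z":-0.3,"roll":0,"fingers":1},
    {"x":-0.7,"y":0.21,"z":-0.5,"roll":0,"fingers":1},
    {"x":-0.92,"y":0.27,"z":-0.5,"roll":0,"fingers":1},
  ],
)

```text
time_s: 10.1
tool_pos: [547.1, 142.5, 193.5]
eef_rot: [[0.996, 0.085, 0.004], [0.085, -0.996, 0.001], [0.004, -0.0, -1.0]]
force: [0.6, 0.4, 0.2]
gripper_width: 85.3
```

Call:
drive_tool(
  targets=[
    {"x":-0.25,"y":0.08,"z":0,"roll":0,"fingers":1},
    {"x":-0.5,"y":0.16,"z":0,"roll":0,"fingers":1},
    {"x":-0.75,"y":0.24,"z":0,"roll":0,"fingers":1},
    {"x":-0.9,"y":0.27,"z":0,"roll":0,"fingers":1},
    {"x":-0.9,"y":0.27,"z":0,"roll":0,"fingers":1},
  ],
)

```text
time_s: 10.6
tool_pos: [459.0, 107.8, 191.0]
eef_rot: [[0.996, 0.085, 0.002], [0.085, -0.996, 0.0], [0.002, -0.0, -1.0]]
force: [-0.7, 1.1, 0.5]
gripper_width: 85.0
```

```bash
python3 - <<'E'
from h import *
go(460.5,108.5,68)
d=look('side');im=d['image'][60:260,180:440]
cv2.imwrite('pics/side3c.png',cv2.resize(im,None,fx=2.5,fy=2.5))
E
```

```text
t 10.6 pos [459.  107.8 191. ] yaw 4.85 w 85.0 F [-0.7  1.1  0.5] shift [ 0.013 -0.005  1.23 ]
```

View pics/side3c.png

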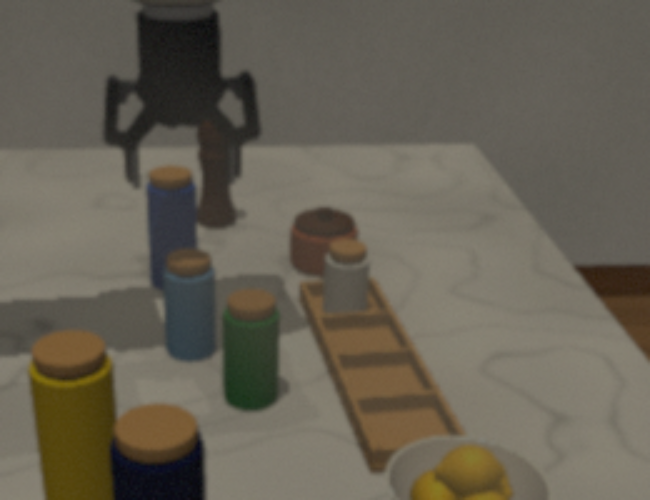

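White stands upright in the salt-end bay (crop 347,280). The gripper is over pale (190,305).

Call:
drive_tool(
  targets=[
    {"x":0.01,"y":0,"z":0.2,"roll":0,"fingers":1},
    {"x":0.01,"y":0,"z":0.45,"roll":0,"fingers":1},
    {"x":0.01,"y":0,"z":0.65,"roll":0,"fingers":1},
    {"x":0.01,"y":0,"z":0.85,"roll":0,"fingers":1},
    {"x":0.01,"y":0,"z":0.95,"roll":0,"fingers":1},
  ],
)

```text
time_s: 11.15
tool_pos: [461.1, 108.4, 93.3]
eef_rot: [[0.996, 0.085, -0.002], [0.085, -0.996, -0.0], [-0.002, 0.0, -1.0]]
force: [0.9, 0.3, 0.7]
gripper_width: 85.5
```

Call:
drive_tool(
  targets=[
    {"x":0,"y":0,"z":0.15,"roll":0,"fingers":1},
    {"x":0,"y":0,"z":0.28,"roll":0,"fingers":1},
    {"x":0,"y":0,"z":0.28,"roll":0,"fingers":0.5},
    {"x":0,"y":0,"z":0.28,"roll":0,"fingers":0},
    {"x":0,"y":0,"z":0.28,"roll":0,"fingers":-0.5},
  ],
  squeeze=30,
)

```text
time_s: 11.65
tool_pos: [461.4, 108.3, 67.6]
eef_rot: [[0.996, 0.085, 0.001], [0.085, -0.996, 0.0], [0.001, -0.0, -1.0]]
force: [-0.3, 0.4, -2.1]
gripper_width: 53.4
```

Call:
drive_tool(
  targets=[
    {"x":0,"y":0,"z":0,"roll":0,"fingers":-0.5},
    {"x":0,"y":0,"z":0,"roll":0,"fingers":-0.5},
    {"x":0,"y":0,"z":0,"roll":0,"fingers":-0.5},
    {"x":0,"y":0,"z":0,"roll":0,"fingers":-0.5},
  ],
)

```text
time_s: 12.05
tool_pos: [461.4, 108.3, 67.5]
eef_rot: [[0.996, 0.085, 0.001], [0.085, -0.996, 0.0], [0.001, -0.0, -1.0]]
force: [-0.7, 0.3, 6.2]
gripper_width: 53.4
```

Call:
drive_tool(
  targets=[
    {"x":0,"y":0,"z":-0.1,"roll":0,"fingers":-0.5},
    {"x":0,"y":0,"z":-0.3,"roll":0,"fingers":-0.5},
    {"x":0,"y":0,"z":-0.55,"roll":0,"fingers":-0.5},
    {"x":0,"y":0,"z":-0.8,"roll":0,"fingers":-0.5},
    {"x":0,"y":0,"z":-1,"roll":0,"fingers":-0.5},
  ],
)

```text
time_s: 12.55
tool_pos: [460.9, 108.2, 168.6]
eef_rot: [[0.996, 0.085, 0.001], [0.085, -0.996, 0.0], [0.001, -0.0, -1.0]]
force: [0.5, 0.9, -3.8]
gripper_width: 53.3
```

```bash
python3 - <<'E'
from h import *
go(644,95.5,165)
E
```

```text
t 12.55 pos [460.9 108.2 168.6] yaw 4.86 w 53.3 F [ 0.5  0.9 -3.8] shift [1.814 0.282 0.037]
```

Call:
drive_tool(
  targets=[
    {"x":0.1,"y":0.02,"z":0,"roll":0,"fingers":-0.5},
    {"x":0.3,"y":0.05,"z":0,"roll":0,"fingers":-0.5},
    {"x":0.5,"y":0.08,"z":0,"roll":0,"fingers":-0.5},
    {"x":0.7,"y":0.11,"z":0,"roll":0,"fingers":-0.5},
    {"x":0.9,"y":0.14,"z":0,"roll":0,"fingers":-0.5},
  ],
)

```text
time_s: 13.05
tool_pos: [552.7, 101.6, 165.3]
eef_rot: [[0.996, 0.085, -0.002], [0.085, -0.996, -0.0], [-0.002, 0.0, -1.0]]
force: [0.3, 0.1, -2.5]
gripper_width: 53.2
```

Call:
drive_tool(
  targets=[
    {"x":0.2,"y":0.03,"z":0,"roll":0,"fingers":-0.5},
    {"x":0.4,"y":0.06,"z":0,"roll":0,"fingers":-0.5},
    {"x":0.6,"y":0.1,"z":0,"roll":0,"fingers":-0.5},
    {"x":0.8,"y":0.13,"z":0,"roll":0,"fingers":-0.5},
    {"x":0.91,"y":0.14,"z":0,"roll":0,"fingers":-0.5},
  ],
)

```text
time_s: 13.55
tool_pos: [644.9, 95.3, 165.0]
eef_rot: [[0.996, 0.084, -0.002], [0.084, -0.996, -0.0], [-0.002, 0.0, -1.0]]
force: [-0.2, -0.0, -2.7]
gripper_width: 53.3
```

Call:
drive_tool(
  targets=[
    {"x":0,"y":0,"z":0.15,"roll":0,"fingers":-0.5},
    {"x":0,"y":0,"z":0.3,"roll":0,"fingers":-0.5},
    {"x":0,"y":0,"z":0.45,"roll":0,"fingers":-0.5},
    {"x":0,"y":0,"z":0.55,"roll":0,"fingers":-0.5},
    {"x":0,"y":0,"z":0.6,"roll":0,"fingers":-0.5},
  ],
)

```text
time_s: 14.05
tool_pos: [642.9, 95.7, 105.2]
eef_rot: [[0.996, 0.085, -0.002], [0.085, -0.996, -0.0], [-0.002, 0.0, -1.0]]
force: [1.2, -1.5, -1.9]
gripper_width: 53.4
```

```bash
python3 - <<'E'
from h import *
go(644,95.5,76)
E
```

```text
t 14.05 pos [642.9  95.7 105.2] yaw 4.87 w 53.4 F [ 1.2 -1.5 -1.9] shift [0.011 0.003 0.292]
```

Call:
drive_tool(
  targets=[
    {"x":0.01,"y":0,"z":0.08,"roll":0,"fingers":-0.5},
    {"x":0.01,"y":0,"z":0.15,"roll":0,"fingers":-0.5},
    {"x":0.01,"y":0,"z":0.2,"roll":0,"fingers":-0.5},
    {"x":0.01,"y":0,"z":0.24,"roll":0,"fingers":-0.5},
    {"x":0.01,"y":0,"z":0.26,"roll":0,"fingers":-0.5},
  ],
)

```text
time_s: 14.55
tool_pos: [644.7, 95.8, 80.5]
eef_rot: [[0.996, 0.085, -0.0], [0.085, -0.996, -0.0], [-0.0, -0.0, -1.0]]
force: [0.5, -0.9, -2.8]
gripper_width: 53.7
```

Call:
drive_tool(
  targets=[
    {"x":0,"y":0,"z":0.01,"roll":0,"fingers":-0.5},
    {"x":0,"y":0,"z":0.02,"roll":0,"fingers":-0.5},
    {"x":0,"y":0,"z":0.02,"roll":0,"fingers":-0.5},
  ],
)

```text
time_s: 14.85
tool_pos: [644.8, 95.8, 78.9]
eef_rot: [[0.996, 0.085, 0.0], [0.085, -0.996, 0.0], [0.0, -0.0, -1.0]]
force: [0.3, -0.4, -2.8]
gripper_width: 53.5
```

Call:
drive_tool(
  targets=[
    {"x":0,"y":0,"z":0.01,"roll":0,"fingers":-0.5},
    {"x":0,"y":0,"z":0.01,"roll":0,"fingers":-0.5},
  ],
)

```text
time_s: 15.05
tool_pos: [644.7, 95.8, 77.8]
eef_rot: [[0.996, 0.085, 0.0], [0.085, -0.996, 0.0], [0.0, -0.0, -1.0]]
force: [0.3, 0.3, -2.9]
gripper_width: 53.3
```

Call:
drive_tool(
  targets=[
    {"x":0,"y":0,"z":0.01,"roll":0,"fingers":-0.5},
    {"x":0,"y":0,"z":0.015,"roll":0,"fingers":-0.5},
    {"x":0,"y":0,"z":0.015,"roll":0,"fingers":-0.5},
  ],
)

```text
time_s: 15.35
tool_pos: [644.7, 95.8, 76.2]
eef_rot: [[0.996, 0.085, -0.0], [0.085, -0.996, -0.0], [-0.0, 0.0, -1.0]]
force: [-0.5, -0.3, -2.7]
gripper_width: 52.8
```

Call:
drive_tool(
  targets=[
    {"x":0,"y":0,"z":0.005,"roll":0,"fingers":-0.5},
    {"x":0,"y":0,"z":0.005,"roll":0,"fingers":-0.5},
  ],
)

```text
time_s: 15.55
tool_pos: [644.7, 95.8, 75.7]
eef_rot: [[0.996, 0.085, -0.0], [0.085, -0.996, -0.0], [-0.0, 0.0, -1.0]]
force: [0.9, 0.6, -3.8]
gripper_width: 53.2
```

Call:
drive_tool(
  targets=[
    {"x":0,"y":0,"z":0.005,"roll":0,"fingers":-0.5},
    {"x":0,"y":0,"z":0.005,"roll":0,"fingers":-0.5},
  ],
)

```text
time_s: 15.75
tool_pos: [644.8, 95.8, 75.6]
eef_rot: [[0.996, 0.085, 0.0], [0.085, -0.996, 0.0], [0.0, 0.0, -1.0]]
force: [-1.1, -0.8, 0.7]
gripper_width: 53.5
```

Call:
drive_tool(
  targets=[
    {"x":0,"y":0,"z":0.005,"roll":0,"fingers":-0.5},
    {"x":0,"y":0,"z":0.005,"roll":0,"fingers":-0.5},
  ],
)

```text
time_s: 15.95
tool_pos: [644.8, 95.8, 75.5]
eef_rot: [[0.996, 0.085, 0.0], [0.085, -0.996, 0.0], [0.0, -0.0, -1.0]]
force: [-4.3, 0.1, 6.0]
gripper_width: 53.3
```

Call:
drive_tool(
  targets=[
    {"x":0,"y":0,"z":0,"roll":0,"fingers":0.3},
    {"x":0,"y":0,"z":0,"roll":0,"fingers":0.45},
    {"x":0,"y":0,"z":0,"roll":0,"fingers":0.7},
    {"x":0,"y":0,"z":0,"roll":0,"fingers":1},
    {"x":0,"y":0,"z":0,"roll":0,"fingers":1},
  ],
)

```text
time_s: 16.45
tool_pos: [644.7, 95.8, 74.8]
eef_rot: [[0.996, 0.085, -0.0], [0.085, -0.996, 0.0], [-0.0, -0.0, -1.0]]
force: [-0.0, -0.7, 1.1]
gripper_width: 85.4
```

Call:
drive_tool(
  targets=[
    {"x":0,"y":0,"z":-0.1,"roll":0,"fingers":1},
    {"x":0,"y":0,"z":-0.3,"roll":0,"fingers":1},
    {"x":0,"y":0,"z":-0.6,"roll":0,"fingers":1},
    {"x":0,"y":0,"z":-0.9,"roll":0,"fingers":1},
    {"x":0,"y":0,"z":-1,"roll":0,"fingers":1},
  ],
)

```text
time_s: 16.95
tool_pos: [645.7, 95.9, 179.2]
eef_rot: [[0.996, 0.085, 0.005], [0.085, -0.996, 0.001], [0.005, -0.0, -1.0]]
force: [0.1, -0.6, 0.1]
gripper_width: 85.3
```

Call:
drive_tool(
  targets=[
    {"x":-0.23,"y":-0.25,"z":-0.1,"roll":0,"fingers":1},
    {"x":-0.46,"y":-0.5,"z":-0.2,"roll":0,"fingers":1},
    {"x":-0.69,"y":-0.75,"z":-0.3,"roll":0,"fingers":1},
    {"x":-0.92,"y":-0.99,"z":-0.3,"roll":0,"fingers":1},
  ],
)

```text
time_s: 17.35
tool_pos: [543.9, 187.4, 206.1]
eef_rot: [[0.996, 0.085, 0.002], [0.085, -0.996, 0.001], [0.002, -0.0, -1.0]]
force: [0.6, -0.2, 0.3]
gripper_width: 85.5
```

Call:
drive_tool(
  targets=[
    {"x":-0.23,"y":-0.25,"z":0,"roll":0,"fingers":1},
    {"x":-0.46,"y":-0.5,"z":0,"roll":0,"fingers":1},
    {"x":-0.69,"y":-0.75,"z":0,"roll":0,"fingers":1},
    {"x":-0.94,"y":-0.99,"z":0,"roll":0,"fingers":1},
    {"x":-0.94,"y":-0.99,"z":0,"roll":0,"fingers":1},
  ],
)

```text
time_s: 17.85
tool_pos: [440.3, 279.1, 204.9]
eef_rot: [[0.996, 0.088, -0.0], [0.088, -0.996, 0.001], [-0.0, -0.001, -1.0]]
force: [0.6, -0.3, 0.3]
gripper_width: 85.3
```

```bash
python3 - <<'E'
from h import *
go(441.5,277.3,98)
d=look('side');im=d['image'][60:260,180:440]
cv2.imwrite('pics/side4c.png',cv2.resize(im,None,fx=2.5,fy=2.5))
E
```

```text
t 17.85 pos [440.3 279.1 204.9] yaw 5.02 w 85.3 F [ 0.6 -0.3  0.3] shift [0.011 0.02  1.069]
```

View pics/side4c.png

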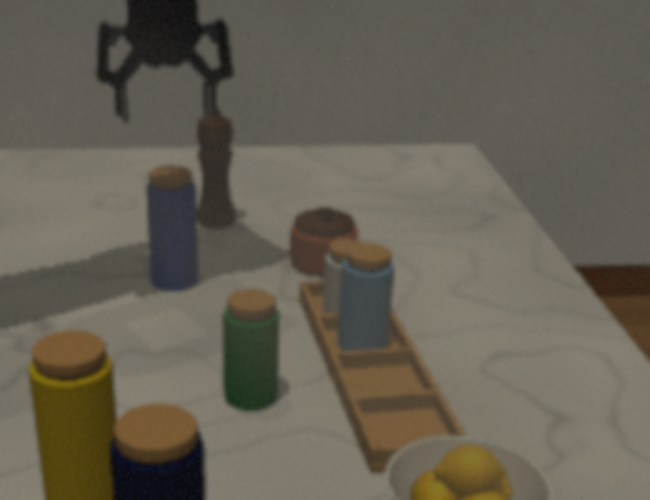

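Pale stands upright in its bay (crop 366,300), and the gripper is over blue (172,225). Descending.

Call:
drive_tool(
  targets=[
    {"x":0.01,"y":0.01,"z":0.2,"roll":0,"fingers":1},
    {"x":0.01,"y":0.01,"z":0.4,"roll":0,"fingers":1},
    {"x":0.01,"y":0.01,"z":0.6,"roll":0,"fingers":1},
    {"x":0.01,"y":0.01,"z":0.75,"roll":0,"fingers":1},
    {"x":0.01,"y":0.01,"z":0.85,"roll":0,"fingers":1},
  ],
)

```text
time_s: 18.4
tool_pos: [443.8, 275.8, 118.5]
eef_rot: [[0.996, 0.084, -0.001], [0.084, -0.996, -0.001], [-0.001, 0.001, -1.0]]
force: [0.8, 0.0, -0.4]
gripper_width: 85.6
```

Call:
drive_tool(
  targets=[
    {"x":0,"y":0,"z":0.12,"roll":0,"fingers":1},
    {"x":0,"y":0,"z":0.21,"roll":0,"fingers":1},
    {"x":0,"y":0,"z":0.21,"roll":0,"fingers":0.5},
    {"x":0,"y":0,"z":0.21,"roll":0,"fingers":0},
    {"x":0,"y":0,"z":0.21,"roll":0,"fingers":-0.5},
  ],
  squeeze=35,
)

```text
time_s: 18.9
tool_pos: [443.9, 276.5, 99.4]
eef_rot: [[0.996, 0.085, 0.001], [0.085, -0.996, 0.0], [0.001, -0.0, -1.0]]
force: [-0.1, 0.1, -3.3]
gripper_width: 57.5
```

Call:
drive_tool(
  targets=[
    {"x":0,"y":0,"z":0,"roll":0,"fingers":-0.5},
    {"x":0,"y":0,"z":0,"roll":0,"fingers":-0.5},
    {"x":0,"y":0,"z":0,"roll":0,"fingers":-0.5},
    {"x":0,"y":0,"z":0,"roll":0,"fingers":-0.5},
  ],
)

```text
time_s: 19.3
tool_pos: [443.9, 276.5, 99.3]
eef_rot: [[0.996, 0.085, 0.001], [0.085, -0.996, 0.0], [0.001, -0.0, -1.0]]
force: [-1.4, 0.4, 5.8]
gripper_width: 57.1
```

Call:
drive_tool(
  targets=[
    {"x":0,"y":0,"z":-0.1,"roll":0,"fingers":-0.5},
    {"x":0,"y":0,"z":-0.3,"roll":0,"fingers":-0.5},
    {"x":0,"y":0,"z":-0.55,"roll":0,"fingers":-0.5},
    {"x":0,"y":0,"z":-0.8,"roll":0,"fingers":-0.5},
    {"x":0,"y":0,"z":-1,"roll":0,"fingers":-0.5},
  ],
)

```text
time_s: 19.8
tool_pos: [443.6, 276.3, 200.6]
eef_rot: [[0.996, 0.085, 0.001], [0.085, -0.996, 0.0], [0.001, -0.0, -1.0]]
force: [0.7, 0.0, -2.2]
gripper_width: 57.3
```

```bash
python3 - <<'E'
from h import *
go(651.2,11.7,240)
E
```

```text
t 19.8 pos [443.6 276.3 200.6] yaw 4.86 w 57.3 F [ 0.7  0.  -2.2] shift [ 1.844  2.813 -0.393]
```

Call:
drive_tool(
  targets=[
    {"x":0.05,"y":0.1,"z":-0.1,"roll":0,"fingers":-0.5},
    {"x":0.17,"y":0.28,"z":-0.2,"roll":0,"fingers":-0.5},
    {"x":0.32,"y":0.5,"z":-0.3,"roll":0,"fingers":-0.5},
    {"x":0.47,"y":0.72,"z":-0.4,"roll":0,"fingers":-0.5},
    {"x":0.62,"y":0.94,"z":-0.4,"roll":0,"fingers":-0.5},
  ],
)

```text
time_s: 20.3
tool_pos: [514.4, 186.5, 239.9]
eef_rot: [[0.996, 0.085, 0.001], [0.085, -0.996, 0.0], [0.001, -0.0, -1.0]]
force: [0.3, 0.3, -1.9]
gripper_width: 57.2
```

Call:
drive_tool(
  targets=[
    {"x":0.15,"y":0.23,"z":0,"roll":0,"fingers":-0.5},
    {"x":0.3,"y":0.46,"z":0,"roll":0,"fingers":-0.5},
    {"x":0.45,"y":0.7,"z":0,"roll":0,"fingers":-0.5},
    {"x":0.61,"y":0.94,"z":0,"roll":0,"fingers":-0.5},
  ],
)

```text
time_s: 20.7
tool_pos: [582.6, 97.7, 238.3]
eef_rot: [[0.996, 0.085, -0.001], [0.085, -0.996, -0.0], [-0.001, 0.0, -1.0]]
force: [-0.5, 0.5, -2.3]
gripper_width: 57.1
```

Call:
drive_tool(
  targets=[
    {"x":0.15,"y":0.23,"z":0,"roll":0,"fingers":-0.5},
    {"x":0.3,"y":0.46,"z":0,"roll":0,"fingers":-0.5},
    {"x":0.45,"y":0.68,"z":0,"roll":0,"fingers":-0.5},
    {"x":0.56,"y":0.85,"z":0,"roll":0,"fingers":-0.5},
    {"x":0.61,"y":0.93,"z":0,"roll":0,"fingers":-0.5},
  ],
)

```text
time_s: 21.2
tool_pos: [651.4, 10.2, 238.1]
eef_rot: [[0.997, 0.084, -0.001], [0.084, -0.997, -0.0], [-0.001, 0.0, -1.0]]
force: [-0.2, 0.6, -2.7]
gripper_width: 57.0
```

Call:
drive_tool(
  targets=[
    {"x":0,"y":0,"z":0,"roll":0,"fingers":-0.5},
    {"x":0,"y":0,"z":0,"roll":0,"fingers":-0.5},
  ],
)

```text
time_s: 21.4
tool_pos: [650.5, 12.4, 238.7]
eef_rot: [[0.996, 0.085, -0.0], [0.085, -0.996, 0.0], [-0.0, -0.0, -1.0]]
force: [-0.0, -0.6, -1.8]
gripper_width: 57.6
```

```bash
python3 - <<'E'
from h import *
go(651.2,11.7,107)
E
```

```text
t 21.4 pos [650.5  12.4 238.7] yaw 4.87 w 57.6 F [-0.  -0.6 -1.8] shift [0.007 0.008 1.317]
```

Expected contact is at TCP z ≈ 107.3.

Call:
drive_tool(
  targets=[
    {"x":0.01,"y":0.01,"z":0.15,"roll":0,"fingers":-0.5},
    {"x":0.01,"y":0.01,"z":0.35,"roll":0,"fingers":-0.5},
    {"x":0.01,"y":0.01,"z":0.55,"roll":0,"fingers":-0.5},
    {"x":0.01,"y":0.01,"z":0.75,"roll":0,"fingers":-0.5},
    {"x":0.01,"y":0.01,"z":0.9,"roll":0,"fingers":-0.5},
  ],
)

```text
time_s: 21.9
tool_pos: [651.0, 11.8, 146.5]
eef_rot: [[0.996, 0.086, -0.002], [0.086, -0.996, 0.0], [-0.002, -0.0, -1.0]]
force: [-0.4, 0.2, -2.1]
gripper_width: 57.3
```

Call:
drive_tool(
  targets=[
    {"x":0,"y":0,"z":0.12,"roll":0,"fingers":-0.5},
    {"x":0,"y":0,"z":0.22,"roll":0,"fingers":-0.5},
    {"x":0,"y":0,"z":0.3,"roll":0,"fingers":-0.5},
    {"x":0,"y":0,"z":0.35,"roll":0,"fingers":-0.5},
    {"x":0,"y":0,"z":0.38,"roll":0,"fingers":-0.5},
  ],
)

```text
time_s: 22.4
tool_pos: [652.0, 11.1, 110.6]
eef_rot: [[0.996, 0.085, 0.0], [0.085, -0.996, 0.0], [0.0, -0.0, -1.0]]
force: [-0.0, 0.1, -2.4]
gripper_width: 57.2
```

Call:
drive_tool(
  targets=[
    {"x":0,"y":0,"z":0.01,"roll":0,"fingers":-0.5},
    {"x":0,"y":0,"z":0.015,"roll":0,"fingers":-0.5},
    {"x":0,"y":0,"z":0.015,"roll":0,"fingers":-0.5},
  ],
)

```text
time_s: 22.7
tool_pos: [652.1, 11.1, 109.7]
eef_rot: [[0.996, 0.085, 0.001], [0.085, -0.996, 0.0], [0.001, 0.0, -1.0]]
force: [0.2, -0.5, -2.8]
gripper_width: 57.8
```

Call:
drive_tool(
  targets=[
    {"x":0,"y":0,"z":0.01,"roll":0,"fingers":-0.5},
    {"x":0,"y":0,"z":0.015,"roll":0,"fingers":-0.5},
    {"x":0,"y":0,"z":0.02,"roll":0,"fingers":-0.5},
    {"x":0,"y":0,"z":0.02,"roll":0,"fingers":-0.5},
  ],
)

```text
time_s: 23.1
tool_pos: [652.0, 11.1, 107.4]
eef_rot: [[0.996, 0.085, 0.0], [0.085, -0.996, -0.0], [0.0, 0.0, -1.0]]
force: [-1.0, -0.0, -1.8]
gripper_width: 57.1
```

Call:
drive_tool(
  targets=[
    {"x":0,"y":0,"z":0.005,"roll":0,"fingers":-0.5},
    {"x":0,"y":0,"z":0.005,"roll":0,"fingers":-0.5},
  ],
)

```text
time_s: 23.3
tool_pos: [652.0, 11.1, 107.4]
eef_rot: [[0.996, 0.085, 0.0], [0.085, -0.996, -0.0], [0.0, 0.0, -1.0]]
force: [-3.0, 0.1, 4.5]
gripper_width: 57.3
```

Call:
drive_tool(
  targets=[
    {"x":0,"y":0,"z":0.005,"roll":0,"fingers":-0.5},
    {"x":0,"y":0,"z":0.005,"roll":0,"fingers":-0.5},
  ],
)

```text
time_s: 23.5
tool_pos: [652.0, 11.1, 107.4]
eef_rot: [[0.996, 0.085, 0.001], [0.085, -0.996, -0.0], [0.001, 0.0, -1.0]]
force: [-5.6, -1.0, 8.7]
gripper_width: 57.4
```

Call:
drive_tool(
  targets=[
    {"x":0,"y":0,"z":0,"roll":0,"fingers":0.4},
    {"x":0,"y":0,"z":0,"roll":0,"fingers":0.5},
    {"x":0,"y":0,"z":0,"roll":0,"fingers":0.8},
    {"x":0,"y":0,"z":0,"roll":0,"fingers":1},
    {"x":0,"y":0,"z":0,"roll":0,"fingers":1},
  ],
)

```text
time_s: 24.0
tool_pos: [651.9, 11.1, 106.2]
eef_rot: [[0.996, 0.085, -0.0], [0.085, -0.996, 0.0], [-0.0, -0.0, -1.0]]
force: [0.9, -0.4, -0.6]
gripper_width: 85.5
```

Call:
drive_tool(
  targets=[
    {"x":0,"y":0,"z":-0.1,"roll":0,"fingers":1},
    {"x":0,"y":0,"z":-0.3,"roll":0,"fingers":1},
    {"x":0,"y":0,"z":-0.6,"roll":0,"fingers":1},
    {"x":0,"y":0,"z":-0.9,"roll":0,"fingers":1},
    {"x":0,"y":0,"z":-1,"roll":0,"fingers":1},
  ],
)

```text
time_s: 24.5
tool_pos: [652.8, 11.1, 210.7]
eef_rot: [[0.996, 0.085, 0.005], [0.085, -0.996, -0.0], [0.005, 0.0, -1.0]]
force: [0.3, 0.3, 0.7]
gripper_width: 85.1
```

Call:
drive_tool(
  targets=[
    {"x":-0.2,"y":0.23,"z":-0.15,"roll":0,"fingers":1},
    {"x":-0.4,"y":0.46,"z":-0.3,"roll":0,"fingers":1},
    {"x":-0.6,"y":0.7,"z":-0.35,"roll":0,"fingers":1},
    {"x":-0.79,"y":0.92,"z":-0.35,"roll":0,"fingers":1},
  ],
)

```text
time_s: 24.9
tool_pos: [580.4, -88.2, 242.3]
eef_rot: [[0.996, 0.085, 0.001], [0.085, -0.996, -0.0], [0.001, 0.0, -1.0]]
force: [-0.6, -0.3, -0.2]
gripper_width: 84.9
```

Call:
drive_tool(
  targets=[
    {"x":-0.2,"y":0.23,"z":0,"roll":0,"fingers":1},
    {"x":-0.4,"y":0.46,"z":0,"roll":0,"fingers":1},
    {"x":-0.6,"y":0.7,"z":0,"roll":0,"fingers":1},
    {"x":-0.79,"y":0.92,"z":0,"roll":0,"fingers":1},
  ],
)

```text
time_s: 25.3
tool_pos: [509.1, -186.6, 241.2]
eef_rot: [[0.996, 0.085, -0.0], [0.085, -0.996, -0.0], [-0.0, 0.0, -1.0]]
force: [-0.2, 0.3, -0.1]
gripper_width: 85.5
```

Call:
drive_tool(
  targets=[
    {"x":-0.2,"y":0.23,"z":0,"roll":0,"fingers":1},
    {"x":-0.4,"y":0.46,"z":0,"roll":0,"fingers":1},
    {"x":-0.6,"y":0.7,"z":0,"roll":0,"fingers":1},
    {"x":-0.78,"y":0.93,"z":0,"roll":0,"fingers":1},
    {"x":-0.78,"y":0.93,"z":0,"roll":0,"fingers":1},
  ],
)

```text
time_s: 25.8
tool_pos: [438.7, -287.0, 241.2]
eef_rot: [[0.997, 0.082, -0.0], [0.082, -0.997, -0.0], [-0.0, 0.0, -1.0]]
force: [1.0, 0.1, 0.8]
gripper_width: 85.4
```

```bash
python3 - <<'E'
from h import *
go(440,-285,126)
d=look('side','side5.png')
E
```

```text
t 25.8 pos [ 438.7 -287.   241.2] yaw 4.71 w 85.4 F [1.  0.1 0.8] shift [ 0.015 -0.019  1.152]
```

View pics/side5.png

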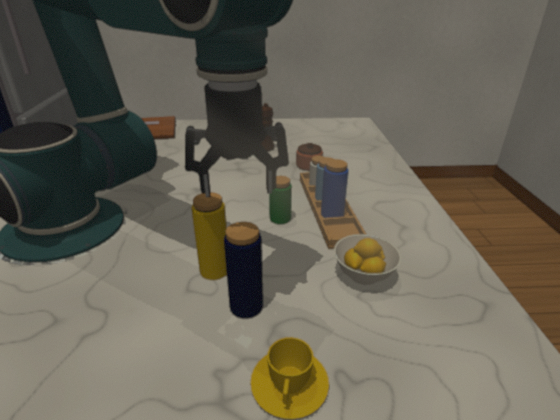

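Blue stands in the third bay (333,190). The gripper is over navy (244,270), with the yellow look-alike (210,237) clear of the jaws.

Call:
drive_tool(
  targets=[
    {"x":0,"y":-0.01,"z":0.2,"roll":0,"fingers":1},
    {"x":0,"y":-0.01,"z":0.4,"roll":0,"fingers":1},
    {"x":0,"y":-0.01,"z":0.6,"roll":0,"fingers":1},
    {"x":0,"y":-0.01,"z":0.8,"roll":0,"fingers":1},
    {"x":0,"y":-0.01,"z":0.95,"roll":0,"fingers":1},
  ],
)

```text
time_s: 26.35
tool_pos: [440.4, -283.0, 144.9]
eef_rot: [[0.996, 0.086, -0.001], [0.086, -0.996, 0.001], [-0.001, -0.001, -1.0]]
force: [0.8, 0.2, 0.1]
gripper_width: 85.4
```

Call:
drive_tool(
  targets=[
    {"x":0,"y":0,"z":0.1,"roll":0,"fingers":1},
    {"x":0,"y":0,"z":0.19,"roll":0,"fingers":1},
    {"x":0,"y":0,"z":0.19,"roll":0,"fingers":0.5},
    {"x":0,"y":0,"z":0.19,"roll":0,"fingers":0},
    {"x":0,"y":0,"z":0.19,"roll":0,"fingers":-0.5},
  ],
  squeeze=40,
)

```text
time_s: 26.85
tool_pos: [440.4, -284.1, 127.9]
eef_rot: [[0.996, 0.085, 0.001], [0.085, -0.996, -0.0], [0.001, 0.0, -1.0]]
force: [1.0, -0.1, 1.8]
gripper_width: 61.1
```

Call:
drive_tool(
  targets=[
    {"x":0,"y":0,"z":0,"roll":0,"fingers":-0.5},
    {"x":0,"y":0,"z":0,"roll":0,"fingers":-0.5},
    {"x":0,"y":0,"z":0,"roll":0,"fingers":-0.5},
    {"x":0,"y":0,"z":0,"roll":0,"fingers":-0.5},
  ],
)

```text
time_s: 27.25
tool_pos: [440.4, -284.1, 127.9]
eef_rot: [[0.996, 0.085, 0.001], [0.085, -0.996, -0.001], [0.001, 0.001, -1.0]]
force: [0.1, 0.4, 5.4]
gripper_width: 61.2
```

Call:
drive_tool(
  targets=[
    {"x":0,"y":0,"z":-0.1,"roll":0,"fingers":-0.5},
    {"x":0,"y":0,"z":-0.3,"roll":0,"fingers":-0.5},
    {"x":0,"y":0,"z":-0.55,"roll":0,"fingers":-0.5},
    {"x":0,"y":0,"z":-0.8,"roll":0,"fingers":-0.5},
    {"x":0,"y":0,"z":-1,"roll":0,"fingers":-0.5},
  ],
)

```text
time_s: 27.75
tool_pos: [440.0, -283.8, 228.8]
eef_rot: [[0.996, 0.085, -0.0], [0.085, -0.996, -0.0], [-0.0, 0.0, -1.0]]
force: [-0.1, -0.2, -3.8]
gripper_width: 60.9
```

```bash
python3 - <<'E'
from h import *
go(658.5,-72,246)
E
```

```text
t 27.75 pos [ 440.  -283.8  228.8] yaw 4.87 w 60.9 F [-0.1 -0.2 -3.8] shift [ 2.357 -1.925 -0.172]
```

Call:
drive_tool(
  targets=[
    {"x":0.08,"y":-0.06,"z":-0.1,"roll":0,"fingers":-0.5},
    {"x":0.24,"y":-0.2,"z":-0.2,"roll":0,"fingers":-0.5},
    {"x":0.42,"y":-0.34,"z":-0.3,"roll":0,"fingers":-0.5},
    {"x":0.6,"y":-0.49,"z":-0.3,"roll":0,"fingers":-0.5},
    {"x":0.79,"y":-0.64,"z":-0.3,"roll":0,"fingers":-0.5},
  ],
)

```text
time_s: 28.25
tool_pos: [514.2, -212.2, 257.0]
eef_rot: [[0.996, 0.085, -0.001], [0.085, -0.996, 0.0], [-0.001, -0.001, -1.0]]
force: [0.4, -0.4, -4.9]
gripper_width: 60.9
```

Call:
drive_tool(
  targets=[
    {"x":0.2,"y":-0.16,"z":0,"roll":0,"fingers":-0.5},
    {"x":0.4,"y":-0.32,"z":0,"roll":0,"fingers":-0.5},
    {"x":0.6,"y":-0.48,"z":0,"roll":0,"fingers":-0.5},
    {"x":0.79,"y":-0.64,"z":0,"roll":0,"fingers":-0.5},
  ],
)

```text
time_s: 28.65
tool_pos: [587.5, -141.4, 256.4]
eef_rot: [[0.996, 0.085, -0.001], [0.085, -0.996, 0.001], [-0.001, -0.001, -1.0]]
force: [0.2, 0.3, -4.8]
gripper_width: 61.3
```

Call:
drive_tool(
  targets=[
    {"x":0.2,"y":-0.16,"z":0,"roll":0,"fingers":-0.5},
    {"x":0.4,"y":-0.32,"z":0,"roll":0,"fingers":-0.5},
    {"x":0.57,"y":-0.46,"z":0,"roll":0,"fingers":-0.5},
    {"x":0.7,"y":-0.58,"z":0,"roll":0,"fingers":-0.5},
    {"x":0.78,"y":-0.64,"z":0,"roll":0,"fingers":-0.5},
  ],
)

```text
time_s: 29.15
tool_pos: [659.8, -71.3, 256.8]
eef_rot: [[0.996, 0.086, -0.001], [0.086, -0.996, 0.0], [-0.001, -0.0, -1.0]]
force: [-0.1, 0.5, -4.5]
gripper_width: 61.5
```

Call:
drive_tool(
  targets=[
    {"x":0,"y":0,"z":0,"roll":0,"fingers":-0.5},
    {"x":0,"y":0,"z":0,"roll":0,"fingers":-0.5},
    {"x":0,"y":0,"z":0,"roll":0,"fingers":-0.5},
  ],
)

```text
time_s: 29.45
tool_pos: [658.6, -73.3, 257.5]
eef_rot: [[0.996, 0.084, 0.0], [0.084, -0.996, -0.0], [0.0, 0.0, -1.0]]
force: [1.0, -0.4, -4.7]
gripper_width: 61.1
```

```bash
python3 - <<'E'
from h import *
go(658.5,-72,136)
E
```

```text
t 29.45 pos [658.6 -73.3 257.5] yaw 4.82 w 61.1 F [ 1.  -0.4 -4.7] shift [-0.    -0.013  1.215]
```

Call:
drive_tool(
  targets=[
    {"x":0,"y":0,"z":0.15,"roll":0,"fingers":-0.5},
    {"x":0,"y":0,"z":0.35,"roll":0,"fingers":-0.5},
    {"x":0,"y":0,"z":0.55,"roll":0,"fingers":-0.5},
    {"x":0,"y":0,"z":0.7,"roll":0,"fingers":-0.5},
    {"x":0,"y":0,"z":0.8,"roll":0,"fingers":-0.5},
  ],
)

```text
time_s: 29.95
tool_pos: [658.4, -72.9, 175.3]
eef_rot: [[0.996, 0.084, -0.002], [0.084, -0.996, 0.0], [-0.002, -0.0, -1.0]]
force: [0.8, 0.3, -3.4]
gripper_width: 61.7
```

Call:
drive_tool(
  targets=[
    {"x":0,"y":0,"z":0.1,"roll":0,"fingers":-0.5},
    {"x":0,"y":0,"z":0.2,"roll":0,"fingers":-0.5},
    {"x":0,"y":0,"z":0.28,"roll":0,"fingers":-0.5},
    {"x":0,"y":0,"z":0.33,"roll":0,"fingers":-0.5},
    {"x":0,"y":0,"z":0.36,"roll":0,"fingers":-0.5},
  ],
)

```text
time_s: 30.45
tool_pos: [659.0, -72.6, 140.9]
eef_rot: [[0.996, 0.085, -0.0], [0.085, -0.996, -0.0], [-0.0, -0.0, -1.0]]
force: [0.2, 1.0, -4.3]
gripper_width: 61.3
```

Call:
drive_tool(
  targets=[
    {"x":0,"y":0,"z":0.01,"roll":0,"fingers":-0.5},
    {"x":0,"y":0,"z":0.015,"roll":0,"fingers":-0.5},
    {"x":0,"y":0,"z":0.015,"roll":0,"fingers":-0.5},
  ],
)

```text
time_s: 30.75
tool_pos: [659.2, -72.6, 140.1]
eef_rot: [[0.996, 0.085, 0.0], [0.085, -0.996, -0.0], [0.0, 0.0, -1.0]]
force: [0.4, 0.2, -3.8]
gripper_width: 61.4
```

Call:
drive_tool(
  targets=[
    {"x":0,"y":0,"z":0.01,"roll":0,"fingers":-0.5},
    {"x":0,"y":0,"z":0.02,"roll":0,"fingers":-0.5},
    {"x":0,"y":0,"z":0.03,"roll":0,"fingers":-0.5},
    {"x":0,"y":0,"z":0.03,"roll":0,"fingers":-0.5},
  ],
)

```text
time_s: 31.15
tool_pos: [659.0, -72.6, 136.6]
eef_rot: [[0.996, 0.085, -0.0], [0.085, -0.996, 0.0], [-0.0, -0.0, -1.0]]
force: [0.1, 0.1, -4.6]
gripper_width: 61.4
```

Call:
drive_tool(
  targets=[
    {"x":0,"y":0,"z":0.005,"roll":0,"fingers":-0.5},
    {"x":0,"y":0,"z":0.01,"roll":0,"fingers":-0.5},
    {"x":0,"y":0,"z":0.01,"roll":0,"fingers":-0.5},
  ],
)

```text
time_s: 31.45
tool_pos: [659.1, -72.6, 136.0]
eef_rot: [[0.996, 0.085, 0.0], [0.085, -0.996, -0.0], [0.0, 0.0, -1.0]]
force: [0.1, 0.5, -2.9]
gripper_width: 61.0
```

Call:
drive_tool(
  targets=[
    {"x":0,"y":0,"z":0.005,"roll":0,"fingers":-0.5},
    {"x":0,"y":0,"z":0.005,"roll":0,"fingers":-0.5},
  ],
)

```text
time_s: 31.65
tool_pos: [659.2, -72.6, 135.9]
eef_rot: [[0.996, 0.085, 0.001], [0.085, -0.996, -0.0], [0.001, 0.0, -1.0]]
force: [-2.4, 0.0, 2.8]
gripper_width: 61.5
```

Contact. Releasing, lifting, and backing off so the top camera can see the tray.

Call:
drive_tool(
  targets=[
    {"x":0,"y":0,"z":0,"roll":0,"fingers":0.48},
    {"x":0,"y":0,"z":0,"roll":0,"fingers":0.58},
    {"x":0,"y":0,"z":0,"roll":0,"fingers":0.8},
    {"x":0,"y":0,"z":0,"roll":0,"fingers":1},
    {"x":0,"y":0,"z":0,"roll":0,"fingers":1},
  ],
)

```text
time_s: 32.15
tool_pos: [659.0, -72.6, 135.3]
eef_rot: [[0.996, 0.085, 0.0], [0.085, -0.996, 0.0], [0.0, -0.0, -1.0]]
force: [-0.6, 0.2, 0.7]
gripper_width: 85.8
```

Call:
drive_tool(
  targets=[
    {"x":0,"y":0,"z":-0.1,"roll":0,"fingers":1},
    {"x":0,"y":0,"z":-0.3,"roll":0,"fingers":1},
    {"x":0,"y":0,"z":-0.6,"roll":0,"fingers":1},
    {"x":0,"y":0,"z":-0.9,"roll":0,"fingers":1},
    {"x":0,"y":0,"z":-1,"roll":0,"fingers":1},
  ],
)

```text
time_s: 32.65
tool_pos: [659.8, -72.7, 239.8]
eef_rot: [[0.996, 0.085, 0.005], [0.085, -0.996, -0.001], [0.005, 0.001, -1.0]]
force: [0.9, 0.5, 0.5]
gripper_width: 85.5
```

Call:
drive_tool(
  targets=[
    {"x":-0.25,"y":0.2,"z":-0.1,"roll":0,"fingers":1},
    {"x":-0.5,"y":0.4,"z":-0.2,"roll":0,"fingers":1},
    {"x":-0.75,"y":0.6,"z":-0.3,"roll":0,"fingers":1},
    {"x":-1,"y":0.8,"z":-0.3,"roll":0,"fingers":1},
  ],
)

```text
time_s: 33.05
tool_pos: [565.5, -161.5, 266.7]
eef_rot: [[0.996, 0.085, 0.002], [0.085, -0.996, -0.001], [0.002, 0.001, -1.0]]
force: [0.2, -0.1, -0.9]
gripper_width: 85.2
```

Call:
drive_tool(
  targets=[
    {"x":-0.25,"y":0.25,"z":0,"roll":0,"fingers":1},
    {"x":-0.5,"y":0.5,"z":0,"roll":0,"fingers":1},
    {"x":-0.75,"y":0.75,"z":0,"roll":0,"fingers":1},
    {"x":-1,"y":1,"z":0,"roll":0,"fingers":1},
    {"x":-1,"y":1,"z":0,"roll":0,"fingers":1},
  ],
)

```text
time_s: 33.55
tool_pos: [472.9, -271.2, 265.4]
eef_rot: [[0.997, 0.082, -0.0], [0.082, -0.997, -0.001], [-0.0, 0.001, -1.0]]
force: [0.6, 0.5, 0.3]
gripper_width: 85.2
```

Call:
drive_tool(
  targets=[
    {"x":0,"y":0.25,"z":0,"roll":0,"fingers":1},
    {"x":0,"y":0.5,"z":0,"roll":0,"fingers":1},
    {"x":0,"y":0.75,"z":0,"roll":0,"fingers":1},
    {"x":0,"y":1,"z":0,"roll":0,"fingers":1},
    {"x":0,"y":1,"z":0,"roll":0,"fingers":1},
  ],
)

```text
time_s: 34.05
tool_pos: [483.7, -370.3, 264.5]
eef_rot: [[0.997, 0.083, -0.001], [0.083, -0.997, 0.0], [-0.001, -0.001, -1.0]]
force: [0.4, -0.7, -0.2]
gripper_width: 85.0
```

```bash
python3 - <<'E'
from h import *
go(440,-285,240)
d=look('top','top6.png');e=look('side','side6.png')
P=pts(d);P0=pts(dict(np.load('top0.npz')))
for n,h,x,y in(('navy',178,658.5,-72),('blue',148,651.2,11.7),('pale',118,644,95.5),('white',88,636.8,179.2)):
    k=(abs(P[...,2]-h)<6)&(np.hypot(P[...,0]-x,P[...,1]-y)<45);q=P[k];print(n,k.sum(),q.mean(0).round(1),'off bay',(q.mean(0)[:2]-[x,y]).round(1))
for n,x,y,r in(('bowl',675,-210,75),('salt',626,315,50),('mill',500,492,45),('cup',503,-435,70)):
    o=[]
    for A in(P0,P):
        k=(A[...,2]>15)&(A[...,2]<170)&(np.hypot(A[...,0]-x,A[...,1]-y)<r);o.append(A[k].mean(0).round(1))
    print(n,*o)
im=e['image'][100:400,180:560]
cv2.imwrite('pics/side6c.png',cv2.resize(im,None,fx=2,fy=2))
E
```

```text
t 34.05 pos [ 483.7 -370.3  264.5] yaw 4.78 w 85.0 F [ 0.4 -0.7 -0.2] shift [-0.364 -0.886  0.245]
navy 310 [658.4 -74.9 178.5] off bay [-0.1 -2.9]
blue 251 [649.3  12.7 148.6] off bay [-1.9  1. ]
pale 197 [643.1  95.6 118.3] off bay [-0.9  0.1]
white 163 [635.5 177.3  88.6] off bay [-1.3 -1.9]
bowl [ 677.3 -213.1   51.4] [ 677.4 -213.    51.5]
salt [624.6 315.8  58.9] [624.5 315.9  58.6]
mill [494.7 462.2 106.8] [494.8 461.8 107.2]
cup [ 506.5 -452.2   37.3] [ 523.5 -413.4   16.6]
```

View pics/top6.png

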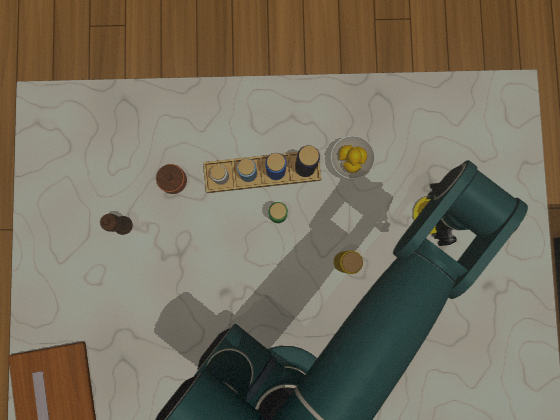

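View pics/side6c.png

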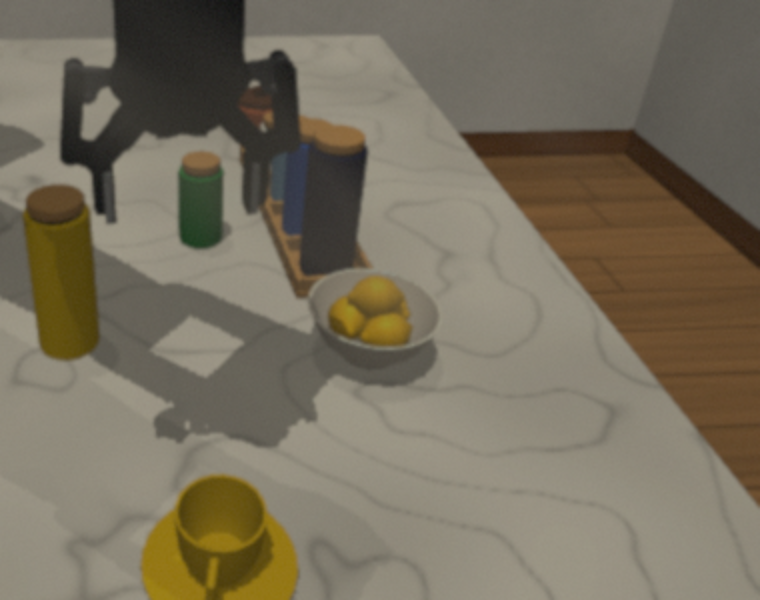

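The top view shows navy (307,160), blue (276,166), pale (247,170) and white (218,174), each in its bay, with lid heights of 178/148/118/88 mm as expected. The arm hides the cup from above, but the side crop shows it unmoved. Handing in.

```bash
python3 - <<'E'
from h import *
a=cv2.imread('pics/side0.png').astype(int);b=cv2.imread('pics/side6.png').astype(int)
f=lambda i:np.argwhere(cv2.inRange(cv2.cvtColor(i.astype(np.uint8),40),(18,150,60),(35,255,255))[330:415,245:335]>0).mean(0)
print('cup pixel centroid before/after',f(a),f(b))
print(hand_in())
E
```

```text
cup pixel centroid before/after [49.29464286 44.40004355] [49.26432774 44.40117673]
the job is handed in; nothing more can be done
None
```

All four canisters are standing upright in the tray in height order. Navy is in the bay by the lemon bowl, then blue, pale and white, with white at the salt pot's end. I handed the job in at about 34 s of the 125 s allowed.

- **Setting down:** each canister was lowered in steps of about 1 mm or less until it touched, then released. The highest contact force I read was about 12 N, with white.
- **Position:** in the final top view each lid is within about 3 mm of its bay centre. The lid heights are 178.5, 148.6, 118.3 and 88.6 mm, which match canisters sitting flat on the 8 mm tray floor.
- **Things to leave alone:** the bowl, salt pot and pepper mill moved less than 0.5 mm between the first and last pictures. The green and yellow look-alikes were never touched.
- **Check that disagreed:** the last top-view reading for the espresso cup was off because the arm was hiding it. In the side view its position is unchanged to within 0.05 pixel.

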